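# Nest the six-sided parts cups on their stand

### The arm

A 6-joint arm with a two-finger parallel gripper is mounted at the origin on the work surface. World frame = base frame: x ahead of the robot, y to its left, z up, the work surface at z = 0. Lengths are in mm, angles in degrees, forces in N, time in s.
With the tool pointing down it reaches from about 350 to 850 mm from the base axis. Payload 8.1 kg.
Tool frame: the origin (TCP) lies midway between the tips of the shut fingers; the grasp point (between the pads) lies 19 mm behind it (r.grasp_offset is the distance from the TCP to the grasp point, in mm); z points along the fingers, x is the direction in which the jaws open and shut, and the axes are right-handed (so a half turn about z gives the same grasp; the last joint's range is limited). The gripper opens to 85 mm and grips with 20 to 120 N. Pads are 22 mm wide; open, the fingers measure 114 mm over their backs; the gripper's body (76 mm by 85 mm) begins 54 mm behind the grasp point. The pads swing forward as they close: fully open they stand 13 mm farther back than shut.
Start: joints at [-4.893, 7.471, 85.268, -0, 87.261, -4.893], TCP at [600.004, 0.022, 231.292] pointing down, gripper open.
Joint ranges: [-169.43, 169.43], [-51.17, 129.36], [1.28, 143.12], [-76.62, 256.62], [0, 156.53], [-152.29, 152.29]. Speed limits (degrees/s): [136.94, 136.94, 159.86, 180, 180, 180].

### API

Orientations are given as [roll, pitch, yaw] about the fixed x, y, z axes, in that order (R = Rz(yaw) Ry(pitch) Rx(roll)).
In Python, from bench import r, optics, hand_in gives the robot as it stands.
- The arm moves only by the shell command python3 -m pendant 'ROWS' [FORCE]. ROWS is JSON, a list of rows, each a list of 5 numbers: the opening, from 0 (shut) to 1 (fully open), then the shift along the tool's x, y, z in mm, then the turn about the tool's z in degrees. A call has 1 to 10 rows; each row shifts and turns the commanded pose from where the row before left it, along the tool's axes as they then stand; what a row does not reach is not made up. A row lasts 1/10 s, in which the tool goes at most 50 mm and 8.59 degrees, less where a joint would pass 70% of its speed; a pose out of reach is approached as far as the arm can. A call with a gripper value outside its range is refused whole. The fingers move at their own pace and stop on an object; FORCE is the grip in N (left out, the last holds). Time passes only in rows, so rows that do not move let the fingers close. It gives the time, the measured TCP pose, the force and the opening at its end, in the units of the state.
- r.sense(): the state, without advancing time (a new reading comes with each control period).
- optics.snapshot(name): name is "scene" or "side" or "wrist"; returns (picture, depth): 384x512x3 uint8, blue, green, red; 384x512 float32, mm along the optical axis (not along the pixel's ray), 0 where there is no reading.
- optics.camera_params(name): a dict with "camera_matrix" (3x3 intrinsics, pixels), "eye" and "orientation" of the camera in the world. Camera axes: x right, y down, z forward; pixel columns grow to the right and rows downward; lengths in mm; the calibration is good to about 2 mm. A picture is of the moment at which its call begins: read the wrist's pose just before it. camera_params takes no time and is no camera call; for the wrist camera it gives the pose at the moment of the call.
- hand_in(): hands the job in, once; it reports no verdict.
Trained networks look in the newest picture that a camera, given by its name, has taken for a name from the list of things; names that differ only in an ending like _2 or _b are one class to them, and where a whole thing is asked for, a point or a joint stands for the part that bears it (a point fixed in the world has none). Each returns a list of dicts, best first, with "score" (0 to 1); they miss things now and then, are a little off and sometimes report something else, mostly with a low value. They report only what shows in the picture. A call takes as long as a camera call.
- optics.search_frame(camera, query): "at" ([x, y, z] in mm, in world coordinates, good to about 4 mm: the middle of the surface that is visible of it).
The state is a dict: "time": time; "joint_pos": joint angles; "qd": joint speeds; "joint_efforts": joint torques, N m; "tool_pos": TCP position; "tcp_rot": TCP orientation; "ft_force": force on the tool from outside, world axes, zero at the start; "wrist_torque": the same for the moment, N m; "finger_gap": finger opening in mm.
Only numpy, scipy, OpenCV 4.12 (cv2) and the standard library are available. Lean on these libraries where they do the work, as an engineer would, in place of code of your own. Each camera call takes 0.05 s, during which the arm holds its last target. There are 200 camera calls.

### The job

Clear the bench of the two loose six-sided steel cups: stack them on the six-sided cup that is fixed to the round stand, one after the other, each pushed down into the one below until its shoulder sits fully home on the rim. A cup goes in only when its flats line up with those below, so turn it and feel for the place where it drops in, and do not force it. Leave the finished stack upright and the round pot, the pulley and the wrench where they are.

Things in the scene. Friction and masses are not known exactly. Their poses are not given: they have to be found in the camera images.
- cup_a: loose six-sided steel cup, open at the top, upright on the bench, 68 mm high, about 0.3 kg. Upper part (28 to 68 mm up): 58 mm across flats outside, 52 inside. Lower skirt (0 to 28 mm): 49 mm across flats outside, fits into another cup's upper part with 1.5 mm play a side. Flat shoulder between them at 28 mm. Origin: centre of the underside; z up; flats of both parts face 0, 60, 120... deg from x
- cup_b: second loose cup, identical to cup_a, same origin and axes. A cup enters the one below only within about 6 degrees of the matching turn (which repeats every 60), else its underside stops on the rim; home, its shoulder rests on that rim and its upper 40 mm stands above it
- stand: round dark steel stand fixed to the bench, 110 mm across, 20 mm high; a third cup (sizes as cup_a) is held upright and centred on it, rim 88 mm above the bench. Origin: centre of the underside. This pose does NOT tell how the held cup is turned: it is fixed at any angle about the vertical, so its flats must be seen or felt for
- nest_mouth (a point): centre of the held cup's mouth, in the plane of its rim, 88 mm above the bench; its axes are the stand's and do not tell the held cup's turn. The first cup, home, has its underside 28 mm below this point; the second 12 mm above it
- round_pot: bystander: round steel pot, 60 mm across, 66 mm high; origin centre of the underside
- pulley: bystander: aluminium belt pulley lying flat, 90 mm across, 32 mm high; origin centre of the underside
- wrench: bystander: wrench lying flat on the far side of the bench, along its x axis

How it is judged (in metres and radians):
On the way, in this order (a step that is already met when the one before it is completed fails the run):
1. one loose cup is fully home in the held cup (((z of cup_a in the frame of nest_mouth below -0.024 m and horizontal distance between cup_a and nest_mouth below 0.006 m and angle between cup_a's own z axis and vertical below 0.06 rad) or (z of cup_b in the frame of nest_mouth below -0.024 m and horizontal distance between cup_b and nest_mouth below 0.006 m and angle between cup_b's own z axis and vertical below 0.06 rad))), for 0.2 s.
2. the other loose cup is fully home in the first (((z of cup_a in the frame of nest_mouth below -0.024 m and horizontal distance between cup_a and nest_mouth below 0.006 m and angle between each of cup_a, cup_b's own z axis and vertical below 0.06 rad and z of cup_b in the frame of nest_mouth between 0.006 and 0.017 m and horizontal distance between cup_b and nest_mouth below 0.008 m) or (z of cup_b in the frame of nest_mouth below -0.024 m and horizontal distance between cup_b and nest_mouth below 0.006 m and angle between each of cup_b, cup_a's own z axis and vertical below 0.06 rad and z of cup_a in the frame of nest_mouth between 0.006 and 0.017 m and horizontal distance between cup_a and nest_mouth below 0.008 m))), for 0.2 s.
At the end, for the whole second after the job is handed in: Either loose cup is fully home in the held cup (underside at least 24 mm below its rim; 28 is home) and the other is fully home in that one (underside 6 to 17 mm above the held cup's rim; 12 is home), centred within 6 mm and 8 mm, both upright within 3.4 degrees and at rest (below 20 mm/s) (((z of cup_a in the frame of nest_mouth below -0.024 m and horizontal distance between cup_a and nest_mouth below 0.006 m and angle between each of cup_a, cup_b's own z axis and vertical below 0.06 rad and z of cup_b in the frame of nest_mouth between 0.006 and 0.017 m and horizontal distance between cup_b and nest_mouth below 0.008 m) or (z of cup_b in the frame of nest_mouth below -0.024 m and horizontal distance between cup_b and nest_mouth below 0.006 m and angle between each of cup_b, cup_a's own z axis and vertical below 0.06 rad and z of cup_a in the frame of nest_mouth between 0.006 and 0.017 m and horizontal distance between cup_a and nest_mouth below 0.008 m)) and linear speed of each of cup_a, cup_b below 0.02 m/s); the robot touches nothing.
It fails at once if the round pot is pushed more than 25 mm from its place (distance of round_pot from where it was at the start of the episode above 0.025 m).
It fails at once if the pulley is pushed more than 25 mm from its place (distance of pulley from where it was at the start of the episode above 0.025 m).
It fails at once if the wrench is pushed more than 25 mm from its place (distance of wrench from where it was at the start of the episode above 0.025 m).
It fails at once if a cup is forced or dropped onto the one below (contact force above 120 N in all) (contact force between any of cup_a, cup_b and stand above 120 N or contact force between cup_a and cup_b above 120 N).
It also fails if it takes over 72 s, if anything falls off the work surface, if the arm or the gripper's body presses on something with over 40 N, if the wrist force passes 120 N, or if a joint passes its speed limit or range.

## Working session

There is one attempt and no reset: what is moved stays moved. The work goes in short steps, Python scripts to look and compute and a shell command to move; the robot and the scene stay as the last step left them, time stands still between calls to the robot, and variables do not carry over. Pictures are saved under pics/ and viewed, about 8 in all and at most 12, crops included, and the job is handed in when it is done.

```bash
ls; mkdir -p pics; cat > h.py <<'E'
import numpy as np, cv2
from scipy.spatial.transform import Rotation as R
from bench import r, optics
def cam(n):
    p=optics.camera_params(n); K=np.array(p["camera_matrix"]); o=np.array(p["orientation"],float)
    M=o if o.shape==(3,3) else R.from_euler('xyz',o,degrees=True).as_matrix()
    return K,np.array(p["eye"],float),M
def cloud(d,c):
    K,e,M=c; v,u=np.indices(d.shape)
    P=np.stack([(u-K[0,2])/K[0,0]*d,(v-K[1,2])/K[1,1]*d,d],-1)
    W=P@M.T+e; W[d<=0]=np.nan; return W
E
python3 - <<'E'
from h import *
print(optics.camera_params("scene")); print(r.sense())
ims=[]
for n in("scene","side","wrist"):
    c=cam(n); im,d=optics.snapshot(n); np.savez(n+".npz",im=im,d=d); cv2.imwrite(f"pics/{n}.png",im); ims.append(im)
    print(n,c[1])
    for q in("cup_a","stand","nest_mouth","round_pot","pulley","wrench"):
        try: print(n,q,[(np.round(x["at"]).tolist(),round(x["score"],2)) for x in optics.search_frame(n,q)[:4]])
        except Exception as ex: print(q,ex)
cv2.imwrite("pics/all.png",cv2.resize(np.vstack([np.hstack(ims[:2]),np.hstack([ims[2],ims[2]*0])]),(800,600)))
E
```

```text
pics
{'camera_matrix': array([[490.06635975,   0.        , 247.78688541],
       [  0.        , 490.06635975, 192.69431419],
       [  0.        ,   0.        ,   1.        ]]), 'eye': array([1052.4819973 ,  850.39685329,  763.94882129]), 'orientation': array([-124.86867148,    0.49426301,  152.03877075])}
{'time': 0.0, 'joint_pos': array([-4.89295220e+00,  7.51512464e+00,  8.53307289e+01, -1.22175769e-03,
        8.72609832e+01, -4.89317985e+00]), 'qd': array([-0.03702482, -0.05030969, -0.006715  ,  0.03370973,  0.02133249,
       -0.09038707]), 'joint_efforts': array([-1.90700346e-03, -5.69404185e+01, -5.00557995e+01, -2.19391650e-04,
        1.44415747e-02,  7.24149572e-05]), 'tool_pos': array([5.99442609e+02, 6.33844424e-02, 2.30230364e+02]), 'tcp_rot': array([-1.79992103e+02,  1.06551413e-01,  2.94511223e-04]), 'ft_force': array([-0.96085451,  0.0093551 , -0.29081858]), 'wrist_torque': array([-0.00158733,  0.02175178, -0.02699333]), 'finger_gap': 85.58369649785418}
scene [1052.4819973   850.39685329  763.94882129]
scene cup_a [([479.0, 217.0, 43.0], 0.96), ([485.0, -204.0, 49.0]
[... 249 characters left out ...]
, 23.0], 0.61), ([801.0, 2.0, 7.0], 0.55)]
side [ 596.11307516 -690.31859731  577.57348837]
side cup_a [([483.0, -225.0, 44.0], 0.66), ([479.0, 189.0, 43.0], 0.58)]
side stand [([561.0, -60.0, 22.0], 0.95)]
side nest_mouth [([561.0, -62.0, 19.0], 0.64)]
side round_pot [([629.0, 247.0, 46.0], 0.72)]
side pulley [([633.0, -245.0, 22.0], 0.58)]
side wrench [([795.0, -4.0, 4.0], 0.56)]
wrist [599.10493551  83.49135157 374.11607824]
wrist cup_a [([488.0, -203.0, 45.0], 0.76)]
wrist stand [([562.0, -32.0, 22.0], 0.84)]
wrist nest_mouth [([564.0, -31.0, 22.0], 0.74)]
wrist round_pot []
wrist pulley [([633.0, -214.0, 25.0], 0.6), ([562.0, -30.0, 22.0], 0.49)]
wrist wrench [([796.0, 3.0, 5.0], 0.71)]
```

View pics/all.png

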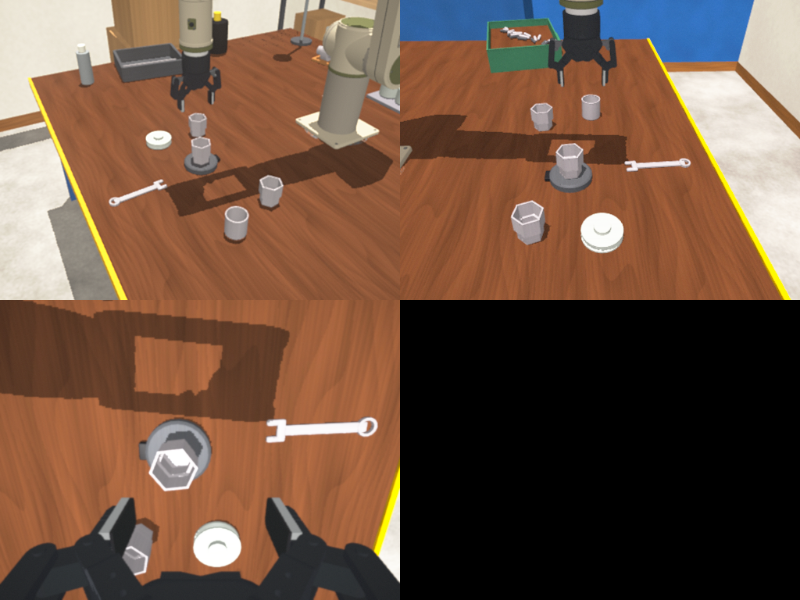

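```bash
cat >> h.py <<'E'
from scipy.optimize import minimize
def hexd(p,x,y,t):
    a=np.radians(t)+np.arange(0,6)*np.pi/3
    return ((p[:,0,None]-x)*np.cos(a)+(p[:,1,None]-y)*np.sin(a)).max(1)
def fit(W,x,y,z0,rad=42,tol=4):
    m=(np.hypot(W[...,0]-x,W[...,1]-y)<rad+15)&(W[...,2]>z0-30)
    zz=W[m][:,2]
    top=np.percentile(zz,97) if len(zz)else np.nan
    p=W[m&(abs(W[...,2]-z0)<tol)][:,:2]
    if len(p)<15: return len(p),top
    best=None
    f=lambda q:np.mean(np.minimum(np.maximum(abs(hexd(p,*q)-27.5)-1.5,0),6)**2)+0.02*np.mean(np.minimum(abs(hexd(p,*q)-27.5),6)**2)
    c0=(p.max(0)+p.min(0))/2
    for t in range(0,60,10):
      for dx in(-4,4):
       for dy in (-4,4):
        s=minimize(f,[c0[0]+dx,c0[1]+dy,t],method='Nelder-Mead',options=dict(initial_simplex=[[c0[0]+dx,c0[1]+dy,t],[c0[0]+dx+4,c0[1]+dy,t],[c0[0]+dx,c0[1]+dy+4,t],[c0[0]+dx,c0[1]+dy,t+8]]))
        if best is None or s.fun<best.fun: best=s
    return len(p),round(float(top),1),np.round([*best.x[:2],best.x[2]%60],1).tolist(),round(float(best.fun),2)
E
python3 - <<'E'
from h import *
for n in("scene","side","wrist"):
    z=np.load(n+".npz"); W=cloud(z["d"],cam(n))
    for nm,x,y,h in(("L",479,205,68),("R",485,-213,68),("nest",568,-30,88)):
        print(n,nm,fit(W,x,y,h))
    for nm,x,y,h in (("pot",627,262,66),("pulley",636,-228,28)):
        m=(np.hypot(W[...,0]-x,W[...,1]-y)<70)&(W[...,2]>h-8)
        q=W[m]
        if len(q): print(nm,len(q),np.round([q.min(0),q.max(0),np.median(q,0)]).tolist())
E
```

```text
scene L (175, 70.6, [473.0, 211.2, 38.1], 0.45)
scene R (104, 70.2, [480.2, -214.0, 48.9], 1.5)
scene nest (134, 404.8, [563.2, -37.7, 37.2], 0.85)
pot 274 [[598.0, 239.0, 58.0], [657.0, 299.0, 70.0], [627.0, 271.0, 65.0]]
pulley 459 [[588.0, -273.0, 20.0], [676.0, -179.0, 36.0], [636.0, -218.0, 24.0]]
side L (81, 66.3, [475.0, 207.5, 35.9], 0.2)
side R (270, 67.5, [482.4, -217.9, 48.8], 0.08)
side nest (158, 427.9, [565.6, -41.1, 35.9], 0.15)
pot 120 [[600.0, 235.0, 58.0], [658.0, 298.0, 66.0], [629.0, 261.0, 62.0]]
pulley 1550 [[590.0, -275.0, 20.0], [678.0, -185.0, 33.0], [634.0, -235.0, 21.0]]
wrist L (0, nan)
wrist R (231, 68.5, [479.2, -214.6, 48.1], 0.08)
wrist nest (641, 319.6, [562.4, -38.3, 36.3], 0.03)
pulley 2325 [[587.0, -271.0, 20.0], [676.0, -181.0, 35.0], [631.0, -221.0, 22.0]]
```

```bash
python3 -m pendant '[[1,-21,-34.8,0,0],[1,-21,-34.8,0,0],[1,-21,-34.8,0,0],[1,-21,-34.8,0,0],[1,-21,-34.8,0,0],[1,-21,-34.8,0,0],[1,0,0,0,8],[1,0,0,0,8],[1,0,0,0,7],[1,0,0,0,0]]' 60
cat >> h.py <<'E'
def look(x,y,z0,name=None):
    s=r.sense(); c=cam("wrist"); im,d=optics.snapshot("wrist")
    if name: cv2.imwrite("pics/"+name,im)
    out=fit(cloud(d,c),x,y,z0); print("tcp",np.round(s["tool_pos"],1),np.round(s["tcp_rot"],2),"F",np.round(s["ft_force"],1),"gap",round(s["finger_gap"],1),"t",round(s["time"],2)); print(out); return s,out
def shift(s,x,y,z,yaw):
    M=R.from_euler('xyz',s["tcp_rot"],degrees=True).as_matrix()
    print("tool shift",np.round(M.T@(np.array([x,y,z])-s["tool_pos"]),1),"turn",round(-((yaw-s["tcp_rot"][2]+180)%360-180),1))
E
python3 - <<'E'
from h import *
s,o=look(474,209.5,68,"L1.png")
if len(o)>2: shift(s,o[2][0],o[2][1],34,o[2][2]-60)
E
```

```text
time: 2.05
tool_pos: [473.9, 209.0, 231.4]
tcp_rot: [-180.0, -0.0, -23.1]
ft_force: [0.1, 0.4, 0.2]
finger_gap: 85.4
tcp [473.9 209.  231.4] [-1.7999e+02 -1.0000e-02 -2.3090e+01] F [0.1 0.4 0.2] gap 85.4 t 2.05
(582, 320.6, [471.8, 210.6, 37.1], 0.02)
tool shift [ -2.6  -0.6 197.4] turn -0.2
```

```bash
python3 -m pendant '[[1,-2.5,-0.6,40,0],[1,0,0,40,0],[1,0,0,40,0],[1,0,0,30,0],[1,0,0,24,0],[1,0,0,12,0],[1,0,0,11.5,0],[1,0,0,0,0]]' 
python3 -m pendant '[[0,0,0,0,0],[0,0,0,0,0],[0,0,0,0,0],[0,0,0,0,0],[0,0,0,0,0],[0,0,0,0,0],[0,0,0,0,0],[0,0,0,0,0]]' 60
```

```text
time: 2.9
tool_pos: [471.4, 210.1, 32.9]
tcp_rot: [179.9, 0.1, -22.9]
ft_force: [-0.4, 0.7, 0.8]
finger_gap: 85.4
time: 3.7
tool_pos: [473.2, 210.9, 35.5]
tcp_rot: [-179.9, -0.1, -23.0]
ft_force: [-1.3, 0.9, 6.7]
finger_gap: 57.3
```

```bash
python3 -m pendant '[[0,0,0,-10,0],[0,0,0,-20,0],[0,0,0,-40,0],[0,0,0,-40,0],[0,0,0,-40,0],[0,0,0,0,0]]' 
python3 -m pendant '[[0,11,16.5,0,0],[0,22.5,33.1,0,0],[0,22.5,33.1,0,0],[0,22.5,33.1,0,0],[0,22.5,33.1,0,0],[0,22.5,33.1,0,0],[0,22.5,33.1,0,0],[0,22.5,33.1,0,0],[0,11,16.5,0,0],[0,0,0,0,0]]'
python3 - <<'E'
from h import *
s,o=look(562.4,-38.3,88,"N1.png")
im,d=optics.snapshot("wrist"); W=cloud(d,cam("wrist")); s=r.sense(); t=s["tool_pos"]
m=(np.hypot(W[...,0]-t[0],W[...,1]-t[1])<40)&(W[...,2]>t[2]-50)&(W[...,2]<t[2]+60)
print(np.histogram(W[m][:,2]-t[2],bins=20))
for h in (30,34,38): print(h,fit(W,t[0],t[1],t[2]+h,tol=3))
E
```

```text
time: 4.3
tool_pos: [475.5, 211.5, 191.5]
tcp_rot: [-179.6, -0.5, -23.0]
ft_force: [1.6, 0.7, -2.2]
finger_gap: 57.4
time: 5.3
tool_pos: [533.2, -106.2, 182.9]
tcp_rot: [179.9, 0.1, -23.2]
ft_force: [-0.2, 0.3, -3.8]
finger_gap: 57.2
tcp [ 533.2 -106.2  182.9] [ 1.7994e+02  7.0000e-02 -2.3190e+01] F [-0.2  0.3 -3.8] gap 57.2 t 5.3
(1112, 216.1, [562.3, -38.7, 36.4], 0.02)
(array([ 875,  595,  438,  315,  335,  367, 1598,  878,  978, 1138, 1333,
       1472, 1644, 1852, 3304,  491,  687,  276,  532,  690]), array([-36.7286015 , -31.89279947, -27.05699744, -22.22119541,
       -17.38539338, -12.54959135,  -7.71378932,  -2.87798729,
         1.95781473,   6.79361676,  11.62941879,  16.46522082,
        21.30102285,  26.13682488,  30.97262691,  35.80842894,
        40.64423097,  45.48003299,  50.31583502,  55.15163705,
        59.98743908]))
30 (4143, 270.6, [532.0, -103.6, 37.1], 2.12)
34 (3521, 270.6, [531.9, -103.7, 37.9], 2.71)
38 (653, 270.7, [535.0, -96.6, 7.0], 5.18)
```

View pics/N1.png

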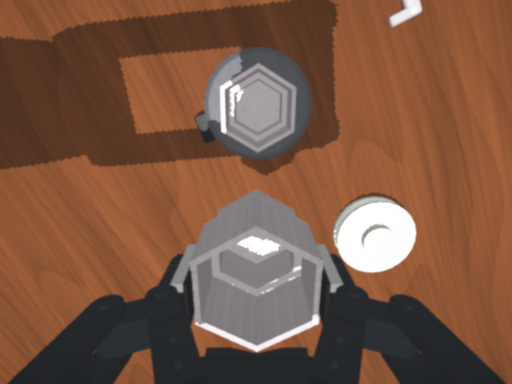

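```bash
cat >> h.py <<'E'
def inhand(nx,ny):
    s=r.sense(); t=s["tool_pos"]; c=cam("wrist"); im,d=optics.snapshot("wrist"); W=cloud(d,c)
    m=(np.hypot(W[...,0]-t[0],W[...,1]-t[1])<36)&(abs(W[...,2]-t[2]-33)<6)
    z=W[m][:,2]-t[2]; hh,e=np.histogram(z,bins=24,range=(27,39)); print("z hist",hh)
    zr=e[hh.argmax()]+.25; print("rim dz",zr)
    f=fit(W,t[0],t[1],t[2]+zr,rad=22,tol=1.0); g=fit(W,nx,ny,88); print("cup",f,"nest",g)
    M=R.from_euler('xyz',s["tcp_rot"],degrees=True).as_matrix()
    print("cup in tool",np.round(M.T@(np.r_[f[2][:2],t[2]]-t),1),"tcp",np.round(t,1),np.round(s["tcp_rot"],1))
    print("shift cup->nest (tool)",np.round(M.T@np.r_[np.array(g[2][:2])-f[2][:2],0],1))
E
python3 - <<'E'
from h import *
inhand(562.3,-38.7)
E
```

```text
z hist [182 163 179 202 196 183 183 183 263 456 873 857 471 146  54  39  51  43
  37  40  50  48  44  43]
rim dz 32.25
cup (2644, 271.6, [532.1, -103.8, 36.5], 0.3) nest (1102, 272.8, [562.3, -38.7, 36.4], 0.02)
cup in tool [-0.7  0.6  0. ] tcp [ 533.  -103.5  182.9] [-1.80e+02  1.00e-01 -2.31e+01]
shift cup->nest (tool) [  2.3 -71.7   0. ]
```

```bash
python3 -m pendant '[[0,0.5,-15,0,0],[0,0.6,-22,0,0],[0,0.6,-22,0,0],[0,0.6,-12.7,0,0],[0,0,0,20,0],[0,0,0,20,0],[0,0,0,10,0],[0,0,0,0,0],[0,0,0,0,0],[0,0,0,0,0]]' 
python3 - <<'E'
from h import *
s=r.sense(); print(s["tool_pos"],s["tcp_rot"],s["ft_force"],s["wrist_torque"])
shift(s,562.3,-38.7,133,s["tcp_rot"][2])
ims=[optics.snapshot(n)[0] for n in("side","scene")]
K,e,M=cam("side")
def crop(n,im):
    K,e,M=cam(n); p=K@(M.T@(np.array([563,-39,110])-e)); u,v=(p[:2]/p[2]).astype(int); return cv2.resize(im[v-45:v+45,u-45:u+45],(400,400),interpolation=cv2.INTER_CUBIC)
cv2.imwrite("pics/c1.png",np.hstack([crop("side",ims[0]),crop("scene",ims[1])]))
E
```

```text
time: 6.45
tool_pos: [564.7, -38.4, 135.2]
tcp_rot: [-180.0, -0.1, -23.0]
ft_force: [-0.0, -0.1, -3.9]
finger_gap: 57.0
[564.71076746 -38.4253671  135.19203119] [-1.79971622e+02 -1.12647643e-01 -2.29997095e+01] [-0.04314482 -0.0574183  -3.92714278] [ 0.01573623 -0.00276243  0.0221692 ]
tool shift [-2.1  1.2  2.2] turn -0.0
```

View pics/c1.png

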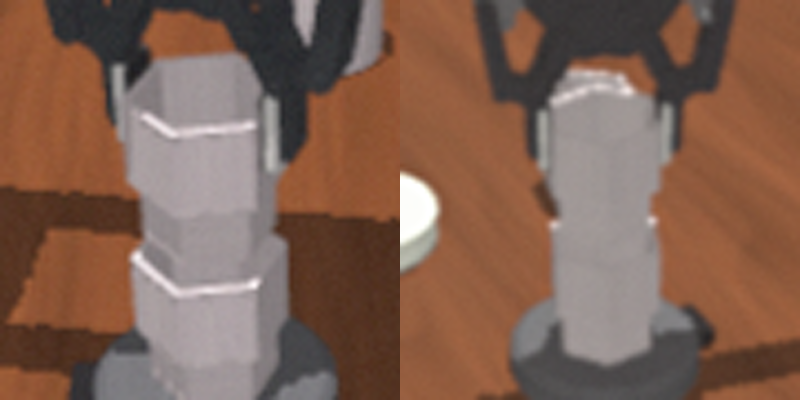

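```bash
python3 -m pendant '[[0,0,0,5,0],[0,0,0,3,0],[0,0,0,1.5,0],[0,0,0,0,0]]'; python3 -m pendant '[[0,0,0,1,0],[0,0,0,1,0],[0,0,0,0,0]]'; python3 -m pendant '[[0,0,0,1,0],[0,0,0,1,0],[0,0,0,0,0]]'
```

```text
time: 6.95
tool_pos: [563.5, -38.3, 123.7]
tcp_rot: [180.0, 0.1, -23.0]
ft_force: [-0.2, 0.3, -3.7]
finger_gap: 56.6
time: 7.25
tool_pos: [563.8, -38.3, 122.2]
tcp_rot: [180.0, 0.0, -23.0]
ft_force: [0.6, 0.8, -3.7]
finger_gap: 57.1
time: 7.55
tool_pos: [563.8, -38.3, 120.1]
tcp_rot: [180.0, 0.0, -23.0]
ft_force: [-0.9, 0.1, -3.6]
finger_gap: 57.2
```

```bash
python3 -m pendant '[[0,0,0,1.5,0],[0,0,0,1.5,0],[0,0,0,0,0]]'; python3 -m pendant '[[0,0,0,1.5,0],[0,0,0,1.5,0],[0,0,0,0,0]]'; python3 -m pendant '[[0,0,0,1.5,0],[0,0,0,1.5,0],[0,0,0,0,0]]'
```

```text
time: 7.85
tool_pos: [563.6, -38.3, 116.9]
tcp_rot: [180.0, 0.0, -23.0]
ft_force: [-0.0, -0.3, -3.1]
finger_gap: 57.1
time: 8.15
tool_pos: [563.7, -38.3, 114.0]
tcp_rot: [180.0, 0.0, -23.0]
ft_force: [0.5, 0.6, -3.7]
finger_gap: 57.2
time: 8.45
tool_pos: [563.7, -38.3, 110.9]
tcp_rot: [180.0, 0.0, -23.0]
ft_force: [0.2, -0.6, -3.4]
finger_gap: 56.9
```

Inside with no load; down toward home (TCP about 95.5).

```bash
python3 -m pendant '[[0,0,0,3,0],[0,0,0,3,0],[0,0,0,3,0],[0,0,0,0,0]]'; python3 -m pendant '[[0,0,0,1.5,0],[0,0,0,1.5,0],[0,0,0,0,0]]';  python3 -m pendant '[[0,0,0,1,0],[0,0,0,1,0],[0,0,0,0,0]]'; python3 -m pendant '[[0,0,0,1,0],[0,0,0,0,0]]'
```

```text
time: 8.85
tool_pos: [563.3, -38.3, 101.5]
tcp_rot: [180.0, 0.1, -23.0]
ft_force: [-0.6, 0.1, -3.8]
finger_gap: 57.2
time: 9.15
tool_pos: [563.7, -38.3, 99.0]
tcp_rot: [180.0, 0.0, -23.0]
ft_force: [0.0, 0.7, -4.5]
finger_gap: 57.3
time: 9.45
tool_pos: [563.8, -38.3, 97.1]
tcp_rot: [180.0, 0.0, -23.0]
ft_force: [-0.7, 0.1, -3.1]
finger_gap: 56.9
time: 9.65
tool_pos: [563.8, -38.3, 96.2]
tcp_rot: [180.0, 0.0, -23.0]
ft_force: [-0.9, 0.8, -3.5]
finger_gap: 57.1
```

```bash
python3 -m pendant '[[0,0,0,1,0],[0,0,0,0,0]]'; python3 -m pendant '[[0,0,0,1,0],[0,0,0,0,0]]'
```

```text
time: 9.85
tool_pos: [564.0, -38.4, 95.6]
tcp_rot: [-180.0, -0.0, -23.0]
ft_force: [-1.3, -0.0, -0.2]
finger_gap: 57.4
time: 10.05
tool_pos: [564.1, -38.4, 95.5]
tcp_rot: [-180.0, -0.0, -23.0]
ft_force: [-5.2, 0.7, 8.0]
finger_gap: 57.0
```

```bash
python3 -m pendant '[[1,0,0,0,0],[1,0,0,0,0],[1,0,0,0,0],[1,0,0,0,0],[1,0,0,0,0],[1,0,0,0,0]]'; python3 -m pendant '[[1,0,0,-15,0],[1,0,0,-30,0],[1,0,0,-40,0],[1,0,0,-40,0],[1,0,0,-20,0],[1,0,0,0,0],[1,0,0,0,0]]'
python3 - <<'E'
from h import *
s,o=look(563,-38.5,128,"N2.png")
for n in("side","scene"): print(fit(cloud(optics.snapshot(n)[1],cam(n)),563,-38.5,128))
shift(s,479.5,-215,s["tool_pos"][2],-11.5)
E
```

```text
time: 10.65
tool_pos: [563.9, -38.3, 94.2]
tcp_rot: [180.0, 0.0, -23.0]
ft_force: [-0.3, -0.5, -0.5]
finger_gap: 85.5
time: 11.35
tool_pos: [564.2, -38.4, 240.4]
tcp_rot: [-180.0, -0.1, -23.0]
ft_force: [0.5, -0.4, -1.1]
finger_gap: 85.4
tcp [564.2 -38.4 240.4] [-1.7998e+02 -1.0000e-01 -2.3000e+01] F [ 0.5 -0.4 -1.1] gap 85.4 t 11.35
(815, 329.6, [563.1, -38.6, 37.2], 0.02)
(162, 436.3, [565.9, -41.2, 36.7], 0.16)
(138, 524.5, [564.3, -38.0, 37.9], 0.62)
tool shift [-9.000e+00  1.957e+02 -1.000e-01] turn -11.5
```

```bash
python3 -m pendant '[[1,-1,20,0,0],[1,-2,44,0,0],[1,-2,44,0,0],[1,-2,44,0,0],[1,-2,43.7,0,0],[1,0,0,0,-6],[1,0,0,0,-5.5],[1,0,0,0,0],[1,0,0,0,0]]'
python3 - <<'E'
from h import *
s,o=look(479.5,-215,68,"R1.png")
shift(s,o[2][0],o[2][1],34,o[2][2]-60)
E
```

```text
time: 12.4
tool_pos: [478.7, -214.6, 238.3]
tcp_rot: [-180.0, 0.1, -11.7]
ft_force: [0.7, -0.0, -0.4]
finger_gap: 85.6
tcp [ 478.7 -214.6  238.3] [-1.7997e+02  1.0000e-01 -1.1660e+01] F [ 0.7 -0.  -0.4] gap 85.6 t 12.4
(552, 327.5, [479.2, -215.1, 48.9], 0.02)
tool shift [  0.9   0.5 204.3] turn -0.6
```

```bash
python3 -m pendant '[[1,0.7,0.5,40,-0.5],[1,0,0,40,0],[1,0,0,40,0],[1,0,0,40,0],[1,0,0,24,0],[1,0,0,12,0],[1,0,0,8,0],[1,0,0,0,0],[1,0,0,0,0]]' 
python3 -m pendant '[[0,0,0,0,0],[0,0,0,0,0],[0,0,0,0,0],[0,0,0,0,0],[0,0,0,0,0],[0,0,0,0,0],[0,0,0,0,0],[0,0,0,0,0]]' 60
python3 -m pendant '[[0,0,0,-10,0],[0,0,0,-20,0],[0,0,0,-40,0],[0,0,0,-40,0],[0,0,0,-40,0],[0,0,0,-30,0],[0,0,0,0,6],[0,0,0,0,6],[0,0,0,0,0],[0,0,0,0,0]]' 
python3 - <<'E'
from h import *
s=r.sense(); M=R.from_euler('xyz',s["tcp_rot"],degrees=True).as_matrix()
v=M@np.array([0,75,0]); shift(s,563.1+v[0],-38.6+v[1],s["tool_pos"][2],-23)
E
```

```text
time: 13.35
tool_pos: [480.8, -216.1, 36.7]
tcp_rot: [180.0, -0.1, -11.0]
ft_force: [0.2, 0.8, -1.1]
finger_gap: 85.3
time: 14.15
tool_pos: [480.7, -216.2, 36.8]
tcp_rot: [180.0, -0.1, -11.0]
ft_force: [-0.6, 0.8, 7.7]
finger_gap: 57.0
time: 15.15
tool_pos: [479.3, -215.4, 215.1]
tcp_rot: [-180.0, 0.0, -22.8]
ft_force: [0.5, 0.2, -3.8]
finger_gap: 57.4
tool shift [   8.6 -120.4    0. ] turn 0.2
```

```bash
python3 -m pendant '[[0,1.6,-20,0,0],[0,2.5,-35,0,0],[0,2.5,-35,0,0],[0,2,-30.4,0,0],[0,0,0,0,0],[0,0,0,0,0],[0,0,0,0,0]]' 
sed -i 's/fit(W,nx,ny,88)/fit(W,nx,ny,nz)/; s/def inhand(nx,ny)/def inhand(nx,ny,nz=88)/' h.py
python3 - <<'E'
from h import *
inhand(563.1,-38.6,128)
s=r.sense(); shift(s,563.8,-38.3,s["tool_pos"][2],-23)
E
```

```text
time: 15.85
tool_pos: [534.2, -108.7, 215.0]
tcp_rot: [180.0, 0.0, -22.9]
ft_force: [-1.0, 0.9, -4.4]
finger_gap: 57.3
z hist [201 162 187 161 219 200 319 714 939 641 211  66  44  46  37  44  33  44
  58  39  44  45  53  33]
rim dz 31.25
cup (2614, 303.7, [533.7, -108.0, 36.9], 0.35) nest (1201, 246.7, [563.0, -38.8, 37.3], 0.02)
cup in tool [-0.7 -0.4  0. ] tcp [ 534.2 -108.7  215. ] [180.    0.  -22.9]
shift cup->nest (tool) [  0.  -75.1  -0. ]
tool shift [ -0.3 -76.5  -0. ] turn 0.0
```

```bash
python3 -m pendant '[[0,0,-18,0,0],[0,0,-24,0,0],[0,0,-24,0,0],[0,-0.1,-9.3,0,0],[0,0,0,20,0],[0,0,0,15,0],[0,0,0,8,0],[0,0,0,0,0],[0,0,0,0,0],[0,0,0,0,0]]'; python3 -m pendant '[[0,0,0,1.5,0],[0,0,0,1.5,0],[0,0,0,0,0],[0,0,0,0,0]]'; python3 -m pendant '[[0,0,0,1,0],[0,0,0,1,0],[0,0,0,0,0]]'; python3 -m pendant '[[0,0,0,1,0],[0,0,0,1,0],[0,0,0,0,0]]'
```

```text
time: 16.9
tool_pos: [564.5, -39.2, 173.3]
tcp_rot: [-180.0, -0.1, -23.0]
ft_force: [0.4, -0.5, -2.8]
finger_gap: 57.1
time: 17.3
tool_pos: [564.0, -38.7, 169.3]
tcp_rot: [180.0, 0.0, -23.0]
ft_force: [-0.3, 0.0, -3.4]
finger_gap: 56.8
time: 17.6
tool_pos: [563.8, -38.7, 167.0]
tcp_rot: [180.0, 0.0, -23.0]
ft_force: [-0.2, 0.7, -3.0]
finger_gap: 57.1
time: 17.9
tool_pos: [563.9, -38.8, 165.1]
tcp_rot: [180.0, 0.0, -23.0]
ft_force: [0.0, -0.8, -3.6]
finger_gap: 57.2
```

```bash
for i in 1 2 3; do :; done; python3 -m pendant '[[0,0,0,1,0],[0,0,0,1,0],[0,0,0,0,0]]'; python3 -m pendant '[[0,0,0,1,0],[0,0,0,1,0],[0,0,0,0,0]]'; python3 -m pendant '[[0,0,0,1.5,0],[0,0,0,1.5,0],[0,0,0,0,0]]'; python3 -m pendant '[[0,0,0,1.5,0],[0,0,0,1.5,0],[0,0,0,0,0]]'
```

```text
time: 18.2
tool_pos: [563.8, -38.8, 163.0]
tcp_rot: [180.0, 0.0, -23.0]
ft_force: [-0.8, 0.3, -3.9]
finger_gap: 57.0
time: 18.5
tool_pos: [563.9, -38.7, 161.1]
tcp_rot: [180.0, 0.0, -23.0]
ft_force: [-0.4, -0.1, -4.1]
finger_gap: 57.2
time: 18.8
tool_pos: [563.8, -38.7, 157.9]
tcp_rot: [180.0, 0.0, -23.0]
ft_force: [0.6, -0.0, -4.8]
finger_gap: 57.7
time: 19.1
tool_pos: [563.8, -38.7, 154.9]
tcp_rot: [180.0, 0.0, -23.0]
ft_force: [0.8, -0.2, -4.6]
finger_gap: 56.8
```

```bash
python3 -m pendant '[[0,0,0,3,0],[0,0,0,3,0],[0,0,0,3,0],[0,0,0,0,0]]'; python3 -m pendant '[[0,0,0,2,0],[0,0,0,2,0],[0,0,0,2,0],[0,0,0,0,0]]';  python3 -m pendant '[[0,0,0,1,0],[0,0,0,1,0],[0,0,0,0,0]]'; python3 -m pendant '[[0,0,0,1,0],[0,0,0,0,0]]'
```

```text
time: 19.5
tool_pos: [563.5, -38.7, 145.5]
tcp_rot: [180.0, 0.1, -23.0]
ft_force: [-0.3, 0.0, -3.6]
finger_gap: 57.1
time: 19.9
tool_pos: [563.7, -38.7, 139.8]
tcp_rot: [180.0, 0.0, -23.0]
ft_force: [0.0, 0.2, -3.5]
finger_gap: 56.8
time: 20.2
tool_pos: [563.9, -38.8, 138.1]
tcp_rot: [180.0, 0.0, -23.0]
ft_force: [-1.0, 0.4, -4.0]
finger_gap: 57.0
time: 20.4
tool_pos: [563.9, -38.8, 137.2]
tcp_rot: [180.0, 0.0, -23.0]
ft_force: [-0.7, -0.4, -2.9]
finger_gap: 56.9
```

```bash
python3 -m pendant '[[0,0,0,1,0],[0,0,0,0,0]]'; python3 -m pendant '[[0,0,0,0.7,0],[0,0,0,0,0]]'
```

```text
time: 20.6
tool_pos: [564.2, -38.8, 136.8]
tcp_rot: [-180.0, -0.0, -23.0]
ft_force: [-1.7, 0.4, 1.5]
finger_gap: 57.1
time: 20.8
tool_pos: [564.2, -38.8, 136.8]
tcp_rot: [-180.0, -0.0, -23.0]
ft_force: [-4.7, 0.7, 6.2]
finger_gap: 56.9
```

Seated at 136.8 (predicted 136.5). Release and check.

```bash
python3 -m pendant '[[1,0,0,0,0],[1,0,0,0,0],[1,0,0,0,0],[1,0,0,0,0],[1,0,0,0,0],[1,0,0,0,0]]'; python3 -m pendant '[[1,0,0,-15,0],[1,0,0,-30,0],[1,0,0,-40,0],[1,0,0,-40,0],[1,0,0,-20,0],[1,0,0,0,0],[1,0,0,0,0]]'
python3 - <<'E'
from h import *
look(563,-38.5,168)
ims=[]
for n in("side","scene"):
    im,d=optics.snapshot(n); c=cam(n); W=cloud(d,c); print(n,fit(W,563,-38.5,168))
    K,e,M=c; p=K@(M.T@(np.array([563,-39,100])-e)); u,v=(p[:2]/p[2]).astype(int); ims.append(cv2.resize(im[v-60:v+60,u-60:u+60],(400,400),interpolation=cv2.INTER_CUBIC))
cv2.imwrite("pics/c2.png",np.hstack(ims))
E
```

```text
time: 21.4
tool_pos: [564.0, -38.8, 135.5]
tcp_rot: [180.0, 0.0, -23.0]
ft_force: [0.6, -0.0, -0.5]
finger_gap: 85.2
time: 22.1
tool_pos: [564.3, -38.8, 281.7]
tcp_rot: [-180.0, -0.1, -23.0]
ft_force: [-0.3, -0.4, -0.9]
finger_gap: 85.6
tcp [564.3 -38.8 281.7] [-1.7997e+02 -1.0000e-01 -2.3000e+01] F [-0.3 -0.4 -0.9] gap 85.6 t 22.1
(800, 370.9, [563.6, -38.0, 37.0], 0.02)
side (174, 436.2, [566.5, -40.6, 37.2], 0.22)
scene (137, 525.2, [564.4, -37.1, 38.3], 0.72)
```

View pics/c2.png

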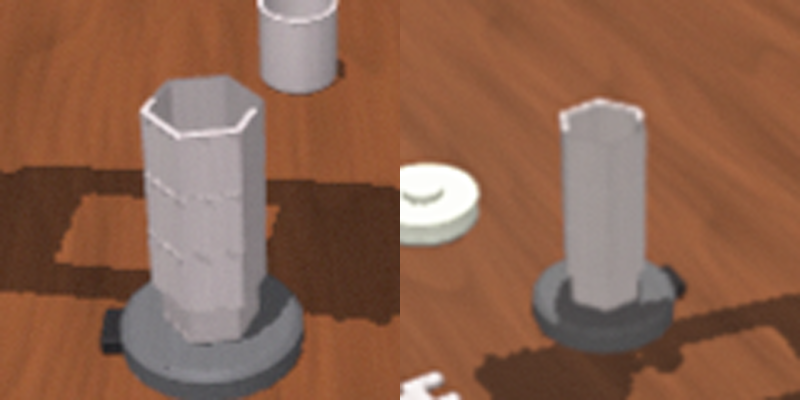

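The picture shows a straight, upright three-cup column with both seams closed and the flats aligned. The top rim is at (200,110) in the side crop.

```bash
python3 -c "from bench import hand_in; print(hand_in())"
```

```text
the job is handed in; nothing more can be done
None
```

Both loose cups are stacked on the held cup and fully home, and I handed the job in at about 22 s. `hand_in` reports no verdict, so what follows rests on my own checks.

- **Fit:** I measured the held cup's turn from the depth images (about 36.5°) and turned the tool to match it for both cups. Each dropped in with no added load, so I never had to feel for the turn. Each stopped within 0.3 mm of the height predicted for home, with under 10 N at the wrist.
- **Last check:** the wrist camera puts the top rim at (563.6, -38.0) mm with a turn of 37.0°. The held cup measured (562.3, -38.7) mm before stacking, so the stack is centred to about 1.5 mm. The last picture shows an upright column with both seams closed.
- **Disagreement:** the side camera places the stack about 3–4 mm away from where the wrist camera does. It was off by the same amount on the empty held cup, so I took it as calibration error.
- **Bystanders:** the arm was not brought near the pot, pulley or wrench, but I did not measure their positions again at the end.
- **Robot:** it was open and clear above the stack at hand-in.

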